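# Seat the logger's cartridge and hold its recessed reset button

## Task

The data logger on the bench has to be reset with its plug-in cartridge in place: first press the proud cartridge straight down until it is fully home, its flange flush on the panel. Then take the screwdriver out of the tool block, reach its tip through the round hole in the logger's panel and press the recessed reset button all the way down, and finish like that, still gripping the screwdriver and holding the button down. Do not press the reset button before the cartridge is home, do not press the raised start key, and leave the other things where they are.

Things in the scene. Friction and masses are not known exactly. Their poses are not given: they have to be found in the camera images.
- logger: data logger, a grey box on a black base, 128 x 178 mm (x, y), flat top panel 55 mm above the bench; fixed to the bench. Origin: centre of its underside; z up. On the panel, in the logger's own x, y: cartridge at (-28, +40) mm, round reset hole at (+22, -42) mm, raised start key at (-34, -55) mm, flat display (nothing to press) at (+30, +34) mm
- reset_mouth (a point): centre of the round hole (16 mm diameter) in the logger's panel, at panel height. The reset button's face (13.6 mm diameter, white) lies 24 mm below this point; it travels 6 mm straight down against a spring (1.5 N at first, 4.5 N fully down, then a rigid stop); the bottom of the well is 33 mm below the panel
- reset_button (a joint): travel of the recessed reset button: 0 released, 0.006 m fully down; it springs back when let go
- cartridge_top (a point): centre of the flat top face (22 x 40 mm, in the logger's x, y) of the black plug-in cartridge; it stands 26 mm above the panel at joint value 0 and 16 mm when fully home. Below this top part is a flange of 34 x 50 mm, 4 mm thick
- cartridge (a joint): how far the cartridge has been pushed straight down: 0 is fully out, 0.010 m is fully home (flange on the panel, rigid stop). It moves against about 4 N of friction and stays where it is left; it cannot be pulled off
- start_key_top (a point): centre of the top of the raised round start key (18 mm diameter, 8 mm above the panel), not to be pressed
- start_key (a joint): travel of the start key: 0 released, 0.004 m fully down; spring of 2 to 4 N
- tool_block: aluminium block 60 x 100 x 75 mm (x, y, z) fixed to the bench, with three vertical holes 70 mm deep; the screwdriver stands tip down in the middle hole (7 mm diameter, a loose fit: it may lean a degree or two), the other two holes are empty. Origin: centre of its underside, right under the middle hole; z up
- screwdriver: screwdriver, loose, about 90 g, 176 mm long: black handle with a red collar and a rounded end, 26 to 30 mm thick and 85 mm long, and a plain steel shaft 5.2 mm in diameter and about 88 mm long. Its own y axis runs along the tool from tip to handle end (up while it stands in the block), its length axis passes through x = 0, z = +16 mm of its frame. Its x axis is parallel to the block's x axis at the start
- screwdriver_grip (a point): centre of the square collar (32 x 32 mm, 14 mm long, sides along the screwdriver's own x and z) round the handle, on the tool's length axis: a good place to grip; the handle's end is 21 mm beyond it, the tip 154 mm from it the other way
- screwdriver_tip (a point): tip of the screwdriver's shaft, on its length axis
- vial_a: bystander: sample vial with a black cap, 30 mm across, 50 mm high, origin under its centre
- usb_stick: bystander: memory stick lying flat, 18 x 53 x 9 mm, origin under its centre
- petri: bystander: petri dish, 65 mm across, 15 mm high, origin under its centre
- caliper: bystander: caliper lying flat, 59 x 165 x 10 mm, origin under its centre

How it is judged (in metres and radians):
On the way:
1. the cartridge is pressed fully home (value of joint cartridge above 0.0085 m), for 0.2 s.
At the end, for the whole second after the job is handed in: Ends holding: the screwdriver, gripped (over 2 N) and out of the block, has its tip in the reset hole (within 9 mm of its axis, 25 mm deep), pushes with over 1.5 N and keeps the button down over 4.5 of 6 mm; cartridge still home (over 8.5 of 10 mm); start key not pressed (under 1.5 mm) (value of joint cartridge above 0.0085 m and value of joint reset_button above 0.0045 m and horizontal distance between screwdriver_tip and reset_mouth below 0.009 m and z of screwdriver_tip in the frame of logger below 0.03 m and contact force between screwdriver and logger above 1.5 N and contact force between the fingers and screwdriver above 2 N and contact force between screwdriver and tool_block below 0.1 N and value of joint start_key below 0.0015 m); the arm keeps its last pose, push and grip.
It fails at once if the reset button was pressed before the cartridge was home (value of joint reset_button above 0.002 m and value of joint cartridge below 0.0085 m).
It fails at once if the raised start key was pressed (value of joint start_key above 0.0025 m).
It fails at once if a bystander object was moved (distance of any of vial_a, usb_stick, petri, caliper from where it was at the start of the episode above 0.03 m).
It also fails if it takes over 54 s, if anything falls off the work surface, if the arm or the gripper's body presses on something with over 40 N, if the wrist force passes 120 N, or if a joint passes its speed limit or range.

## Robot

A 6-joint arm with a two-finger parallel gripper is mounted at the origin on a cart in front of the work surface, level with it; the furniture and walls round the work are solid. World frame = base frame: x ahead of the robot, y to its left, z up, the work surface at z = 0. Lengths are in m, angles in degrees, forces in N, time in s.
With the tool pointing down it reaches from about 0.3 to 0.75 m from the base axis. Payload 8.5 kg.
Tool frame: the origin (TCP) lies on the centre line of the jaws, within the pads' length; the fingertips stand 22 mm ahead of it and the grasp point (between the pads) lies 3 mm ahead of it (env.tip_reach is the distance from the TCP to the fingertips, in m); y points along the fingers, z is the direction in which the jaws open and shut, and the axes are right-handed (so a half turn about y gives the same grasp; the last joint's range is limited). The gripper opens to 85 mm and grips with 20 to 120 N. Pads are 22 mm wide; open, the fingers measure 114 mm over their backs; the gripper's body (76 mm by 85 mm) begins 54 mm behind the grasp point. The pads swing forward as they close: fully open they stand 13 mm farther back than shut.
Start: joints at [-87.451, 21.807, 74.336, -0, 83.858, -12.336], TCP at [0.141, -0.532, 0.253] pointing down, gripper open.
Joint ranges: [-178.18, 178.18], [-50.72, 133.34], [12.68, 142.11], [-81.47, 261.47], [9.98, 163.14], [-165.26, 165.26]. Speed limits (degrees/s): [136.94, 136.94, 180, 180, 180, 180].

## Interface

Orientations are given as a 3x3 rotation matrix whose columns are the frame's x, y, z axes.
In Python, from rig import env, get_image gives the robot as it stands. The module is installed in compiled form; this text tells all that it offers.
- The arm moves only by the tool carry_out, never from a script. Its argument "targets" is a list that holds one entry, the list of rows, each a list of 7 numbers: the closure, from 0 (fully open) to 1 (shut), then the shift along the world's x, y, z in mm, then the turn, a rotation vector about the world's x, y, z in degrees. In form: [[[claw, dx, dy, dz, ax, ay, az], ...]]. A call has 1 to 20 rows; each row is the pose to reach, as a shift and turn from the pose commanded when the call began; what a row does not reach only later rows make up. A row lasts 1/12 s, in which the tool goes at most 41.7 mm and 7.16 degrees, less where a joint would pass 70% of its speed; a pose out of reach is approached as far as the arm can. A call with a gripper value outside its range is refused whole. The fingers move at their own pace and stop on an object; "squeeze" is the grip in N (left out, the last holds). Time passes only in rows, so rows that repeat a pose let the fingers close. It gives the time, the measured TCP pose, the force and the opening at its end, in the units of the state.
- env.observe(): the state, without advancing time (a new reading comes with each control period).
- get_image(name): name is "side" or "top" or "wrist"; returns a dict with "img" (400x640x3 uint8, red, green, blue), "fx", "fy", "cx", "cy" (pixels), "rvec" (rotation vector, rad) and "tvec" (3), from world to camera coordinates, as OpenCV has them. Camera axes: x right, y down, z forward; pixel columns grow to the right and rows downward; lengths in m; the calibration is good to about 2 mm. A picture is of the moment at which its call begins. There is no depth.
- env.close_job(): hands the job in, once; it reports no verdict.
The state is a dict: "time_s": time; "q": joint angles; "qvel": joint speeds; "joint_efforts": joint torques, N m; "position": TCP position; "tool_rot": TCP orientation; "ft_force": force on the tool from outside, world axes, zero at the start; "wrist_torque": the same for the moment, N m; "grip_width": finger opening in m.
Only numpy, scipy, OpenCV 4.12 (cv2) and the standard library are available. Lean on these libraries where they do the work, as an engineer would, in place of code of your own. Each camera call takes 0.05 s, during which the arm holds its last target.

## Working session

There is one attempt and no reset: what is moved stays moved. The work goes in short steps, Python scripts to look and compute and a tool call to move; the robot and the scene stay as the last step left them, time stands still between calls to the robot, and variables do not carry over. Pictures are saved under pics/ and viewed, and the job is handed in when it is done.

Besides the shell and the picture viewer there is one more tool, called after "Emit:" as a command line: name --argument value ..., lists and objects as JSON in quotes. carry_out: Moves the arm, as the interface text tells. Its arguments: {"type":"object","properties":{"targets":{"type":"array"},"squeeze":{"type":"number"}},"required":["targets"]}

```bash
mkdir -p pics
python3 - <<'E'
from rig import env,get_image
import cv2,numpy as np
for n in ["side","top","wrist"]:
    d=get_image(n); cv2.imwrite(f"pics/{n}0.png",d["img"][:,:,::-1])
    R=cv2.Rodrigues(np.array(d["rvec"]))[0]; print(n,d["fx"],d["cx"],d["cy"],-R.T@np.array(d["tvec"]).ravel(),R[2])
o=env.observe(); print(o, env.tip_reach)
E
```

```text
side 423.28674351509886 313.71357845432993 196.65971555841247 [ 0.42590399 -0.61280753  0.8280413 ] [ 0.10761527  0.67445577 -0.73043026]
top 434.43065617990703 322.64574143757096 200.83948404254923 [0.33622699 0.06234308 1.22976499] [ 0.16032234  0.00602304 -0.98704634]
wrist 358.63446397250686 323.99552254985434 200.27772992937548 [ 0.22041631 -0.51074125  0.37346026] [-0.30707042 -0.08057655 -0.94826957]
{'time_s': 0.15, 'q': array([-8.74501529e+01,  2.18360888e+01,  7.43728267e+01, -1.63466972e-04,
        8.38578904e+01, -1.23366456e+01]), 'qvel': array([-0.09429635, -0.06426562, -0.1719448 ,  0.0342117 , -0.00824482,
       -0.0808872 ]), 'joint_efforts': array([ 2.14418644e-03, -4.48627102e+01, -2.31344426e+01, -1.85085123e-04,
        3.74624535e-03, -2.37869006e-05]), 'position': array([ 0.14127795, -0.53134437,  0.25282791]), 'tool_rot': array([[-9.66436599e-01, -5.47066151e-05,  2.56905231e-01],
       [-2.56905118e-01,  1.16469977e-03, -9.66435928e-01],
       [-2.46347025e-04, -9.99999320e-01, -1.13966289e-03]]), 'ft_force': array([-0.1150722 ,  0.86653232, -0.38882764]), 'wrist_torque': array([ 0.04804613,  0.00316493, -0.00308764]), 'grip_width': 0.08512902639373135} 0.022
```

View pics/side0.png

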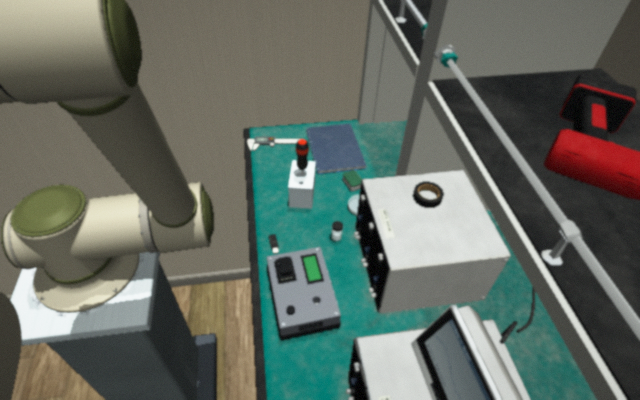

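View pics/top0.png

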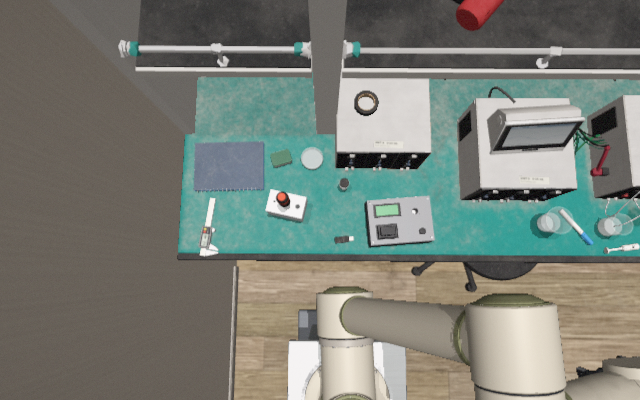

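View pics/wrist0.png

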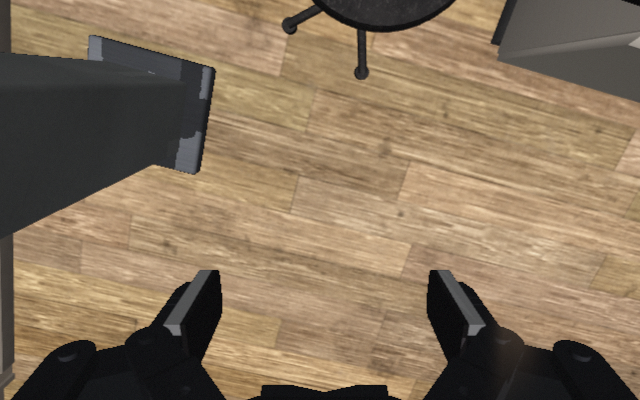

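Top view: the logger is at about (400,221), the tool block with the screwdriver at (287,205), the memory stick at (344,239), the vial at (344,185), the petri dish at (312,158) and the caliper at (208,228). The side view shows the same things. Next I enlarge and measure.

```bash
cat > h.py <<'E'
import numpy as np,cv2
from rig import env,get_image
def cam(n):
    d=get_image(n); R=cv2.Rodrigues(np.array(d["rvec"]))[0]; t=np.array(d["tvec"]).ravel()
    K=np.array([[d["fx"],0,d["cx"]],[0,d["fy"],d["cy"]],[0,0,1]])
    return d["img"],K,R,t
def ray(c,uv):
    _,K,R,t=c; v=R.T@np.linalg.inv(K)@np.array([uv[0],uv[1],1.]); return -R.T@t,v/np.linalg.norm(v)
def onz(c,uv,z):
    o,v=ray(c,uv); return o+v*(z-o[2])/v[2]
def proj(c,p):
    _,K,R,t=c; q=K@(R@np.array(p)+t); return q[:2]/q[2]
def tri(rs):
    A=np.zeros((3,3));b=np.zeros(3)
    for o,v in rs:
        M=np.eye(3)-np.outer(v,v);A+=M;b+=M@o
    p=np.linalg.solve(A,b); return p,[np.linalg.norm(np.cross(p-o,v)) for o,v in rs]
def crop(c,x0,y0,w,h,s,fn):
    cv2.imwrite(fn,cv2.resize(c[0][y0:y0+h,x0:x0+w,::-1],None,fx=s,fy=s,interpolation=cv2.INTER_CUBIC))
E
python3 - <<'E'
from h import *
t=cam("top");s=cam("side")
crop(t,255,140,190,120,4,"pics/t1.png")
crop(s,240,120,130,225,2.6,"pics/s1.png")
# logger panel grey contour in top
g=t[0][185:255,355:445].astype(int)
sat=g.max(2)-g.min(2); m=((sat<25)&(g.mean(2)>80)&(g.mean(2)<190)).astype(np.uint8)
cs,_=cv2.findContours(m,cv2.RETR_EXTERNAL,cv2.CHAIN_APPROX_NONE)
c=max(cs,key=cv2.contourArea);print(cv2.contourArea(c)); r=cv2.minAreaRect(c);b=cv2.boxPoints(r)+[355,185]
for p in b: print(p,onz(t,p,.055).round(4))
E
```

```text
2772.0
[366.18238068 199.64349747] [ 0.5313 -0.0497  0.055 ]
[430.57053375 194.560215  ] [ 0.5467 -0.2264  0.055 ]
[434.19820404 240.51066208] [ 0.421  -0.2322  0.055 ]
[369.81005096 245.59394455] [ 0.4059 -0.0585  0.055 ]
```

View pics/t1.png

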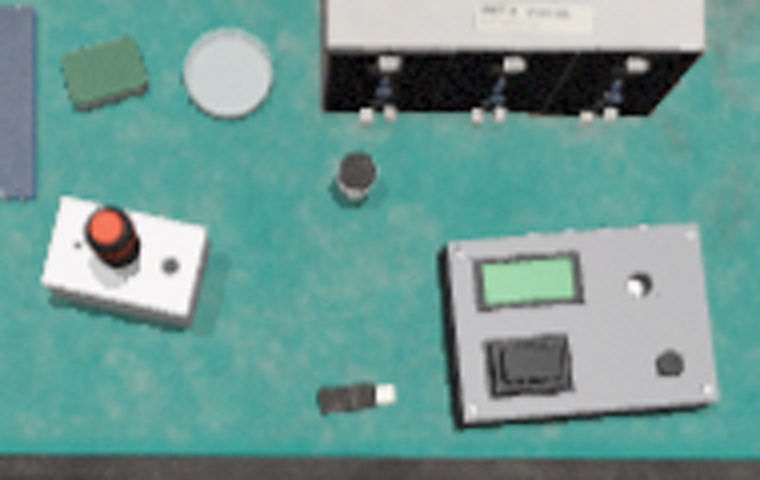

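View pics/s1.png

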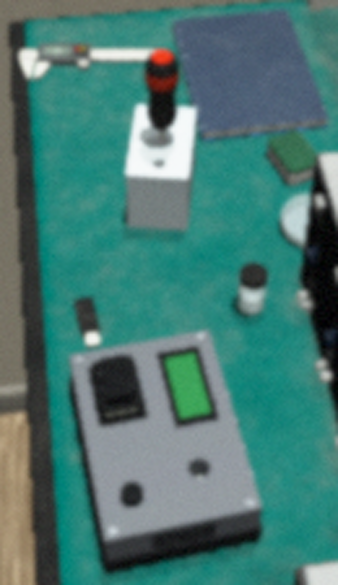

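Run:
```python
from h import *
t=cam("top");s=cam("side")
ctr=np.array([.4762,-.1417]);
yaw=np.arctan2(.0862,.9963)
def L(x,y,z,yaw=yaw): return np.array([ctr[0]+np.cos(yaw)*x-np.sin(yaw)*y, ctr[1]+np.sin(yaw)*x+np.cos(yaw)*y,z])
for n,x,y,z in [("hole",.022,-.042,.055),("key",-.034,-.055,.063),("cart",-.028,.040,.081),("disp",.030,.034,.055)]:
    p=L(x,y,z); print(n,p.round(4),"top",proj(t,p).round(1),"side",proj(s,p).round(1))
# display green
for n,c,z in (("top",t,.055),("side",s,.055)):
    hsv=cv2.cvtColor(c[0],cv2.COLOR_RGB2HSV)
    a=proj(c,L(.03,.034,.055)).astype(int)
    m=((hsv[...,0]>48)&(hsv[...,0]<72)&(hsv[...,1]>60)&(hsv[...,2]>90)).astype(np.uint8)
    w=np.zeros_like(m);w[a[1]-22:a[1]+22,a[0]-22:a[0]+22]=1
    ys,xs=np.nonzero(m*w); print(n,"disp",xs.mean(),ys.mean(),len(xs),onz(c,(xs.mean(),ys.mean()),z))
# side panel
g=s[0][235:345,255:350].astype(int);sat=g.max(2)-g.min(2)
m=((sat<30)&(g.mean(2)>95)).astype(np.uint8)
cs,_=cv2.findContours(m,cv2.RETR_EXTERNAL,cv2.CHAIN_APPROX_NONE);c=max(cs,key=cv2.contourArea);print(cv2.contourArea(c))
q=cv2.approxPolyDP(cv2.convexHull(c),6,True).reshape(-1,2)+[255,235]
for p in q: print(p,onz(s,p,.055).round(4))
# block top in top
for nm,cc,(x0,y0,w,h) in (("top",t,(260,182,55,45)),("side",s,(280,150,45,65))):
    g=cc[0][y0:y0+h,x0:x0+w].astype(int);sat=g.max(2)-g.min(2)
    m=((sat<35)&(g.mean(2)>195)).astype(np.uint8)
    cs,_=cv2.findContours(m,cv2.RETR_EXTERNAL,cv2.CHAIN_APPROX_NONE);c=max(cs,key=cv2.contourArea)
    b=cv2.boxPoints(cv2.minAreaRect(c))+[x0,y0]; 
    q=cv2.approxPolyDP(cv2.convexHull(c),4,True).reshape(-1,2)+[x0,y0]
    print(nm,cv2.contourArea(c))
    for p in (b if nm=="top" else q): print(p,onz(cc,p,.075).round(4))
```

```text
hole [ 0.5017 -0.1816  0.055 ] top [414.7 210.7] side [315.1 298.8]
key [ 0.4471 -0.1994  0.063 ] top [422.4 230.5] side [289.2 308. ]
cart [ 0.4449 -0.1043  0.081 ] top [388.  230.4] side [283.2 263.2]
disp [ 0.5032 -0.1052  0.055 ] top [386.6 210. ] side [310.6 267.4]
top disp 386.7029702970297 209.63861386138615 202 [ 0.5040407  -0.10548302  0.055     ]
side disp 311.7019230769231 267.96153846153845 312 [ 0.50526281 -0.10708649  0.055     ]
4051.5
[319 248] [ 0.5289 -0.0568  0.055 ]
[339 315] [ 0.5435 -0.2237  0.055 ]
[280 327] [ 0.4254 -0.2329  0.055 ]
[267 258] [ 0.4115 -0.0682  0.055 ]
top 571.5
[264.74459839 210.12377167] [0.4974 0.2247 0.075 ]
[269.7249527  188.21021461] [0.5573 0.213  0.075 ]
[306.16110229 196.49115753] [0.5353 0.114  0.075 ]
[301.18074799 218.40471649] [0.4757 0.1264 0.075 ]
side 414.5
[314 162] [0.5555 0.2063 0.075 ]
[312 187] [0.5373 0.1157 0.075 ]
[290 187] [0.4831 0.1228 0.075 ]
[292 162] [0.498  0.2137 0.075 ]
```

Emit:
carry_out --targets '[[[1,152,213,-20,0,0,32],[1,304,426,-52,0,0,63],[1,304,426,-52,0,0,63],[1,304,426,-52,0,0,63],[1,304,426,-52,0,0,63],[1,304,426,-52,0,0,63],[1,304,426,-52,0,0,63],[1,304,426,-52,0,0,63],[1,304,426,-52,0,0,63],[1,304,426,-52,0,0,63],[1,304,426,-52,0,0,63],[1,304,426,-52,0,0,63],[1,304,426,-52,0,0,63],[1,304,426,-52,0,0,63],[1,304,426,-52,0,0,63],[1,304,426,-52,0,0,63],[1,304,426,-52,0,0,63]]]'

```text
time_s: 1.77
position: [0.4449, -0.1064, 0.2015]
tool_rot: [[-0.211, 0.0, 0.977], [-0.977, -0.0, -0.211], [0.0, -1.0, 0.0]]
ft_force: [0.1, -1.1, -0.7]
grip_width: 0.0001
```

Run:
```python
from h import *
for n in ("wrist","top"):
    c=cam(n); cv2.imwrite(f"pics/{n}1.png",c[0][...,::-1])
    for nm,p in (("hole",(.5017,-.1816,.055)),("cart",(.4449,-.1043,.081)),("key",(.4471,-.1994,.063)),("tip",(.4449,-.1064,.1795))): print(n,nm,proj(c,p).round(1))
```

```text
wrist hole [409.3 261.1]
wrist cart [323.  198.4]
wrist key [349.6 296.6]
wrist tip [323.5 271.4]
top hole [414.7 210.7]
top cart [388.  230.4]
top key [422.4 230.5]
top tip [394.7 226.6]
```

View pics/wrist1.png

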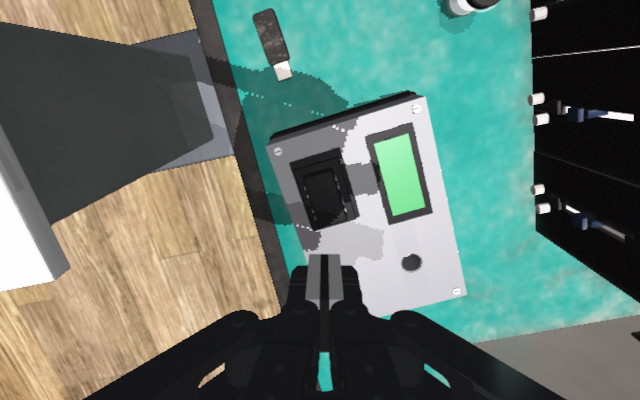

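Emit:
carry_out --targets '[[[1,1,2,-40,0,0,0],[1,1,2,-80,0,0,0],[1,1,2,-90,0,0,0],[1,1,2,-94,0,0,0],[1,1,2,-98,0,0,0],[1,1,2,-101,0,0,0],[1,1,2,-104,0,0,0],[1,1,2,-106,0,0,0],[1,1,2,-106,0,0,0]]]'

```text
time_s: 2.62
position: [0.4467, -0.1039, 0.0958]
tool_rot: [[-0.21, 0.002, 0.978], [-0.978, -0.001, -0.21], [0.001, -1.0, 0.002]]
ft_force: [-0.5, -0.7, 0.3]
grip_width: -0.0001
```

Emit:
carry_out --targets '[[[1,0,0,-1,0,0,0],[1,0,0,-2,0,0,0]]]'

```text
time_s: 2.78
position: [0.4467, -0.1038, 0.0937]
tool_rot: [[-0.21, 0.001, 0.978], [-0.978, -0.001, -0.21], [0.001, -1.0, 0.002]]
ft_force: [-1.4, -2.6, 4.1]
grip_width: 0.0002
```

Emit:
carry_out --targets '[[[1,0,0,-1,0,0,0],[1,0,0,-2,0,0,0]]]'

```text
time_s: 2.95
position: [0.4468, -0.1038, 0.0928]
tool_rot: [[-0.21, 0.002, 0.978], [-0.978, -0.001, -0.21], [0.001, -1.0, 0.002]]
ft_force: [-7.6, 0.4, 34.1]
grip_width: -0.0001
```

Emit:
carry_out --targets '[[[1,0,0,30,0,0,0],[1,0,0,70,0,0,0],[1,0,0,110,0,0,0],[0.5,0,0,150,0,0,0],[0,20,30,180,0,0,0],[0,35,65,207,0,0,0],[0,45,100,207,0,0,0],[0,55,140,207,0,0,0],[0,65,170,207,0,0,0],[0,65,170,207,0,0,0],[0,65,170,207,0,0,0]]]'

```text
time_s: 3.87
position: [0.5112, 0.0681, 0.2977]
tool_rot: [[-0.206, -0.001, 0.978], [-0.978, 0.001, -0.206], [-0.0, -1.0, -0.001]]
ft_force: [-0.5, -0.4, 0.4]
grip_width: 0.0854
```

Run:
```python
from h import *
print(env.observe()["position"])
for n in ("wrist","top","side"):
    c=cam(n); cv2.imwrite(f"pics/{n}2.png",c[0][...,::-1])
    for nm,p in (("hole",(.5017,-.1816,.055)),("grip",(.5165,.170,.159)),("end",(.5165,.17,.18)),("block",(.5165,.17,.075))): print(n,nm,proj(c,p).round(1))
    if n!="wrist":
        crop(c,*((255,140,190,120,4) if n=="top" else (240,120,130,225,2.6)),f"pics/{n}2c.png")
```

```text
[0.51119519 0.06813386 0.29770004]
wrist hole [357.7 356.5]
wrist grip [300.2  49.7]
wrist end [298.1  47. ]
wrist block [306.3  57.3]
top hole [414.7 210.7]
top grip [282.2 198. ]
top end [281.4 196.6]
top block [285.2 203.2]
side hole [315.1 298.8]
side grip [300.7 147.7]
side end [300.6 140.9]
side block [301.  172.8]
```

View pics/wrist2.png

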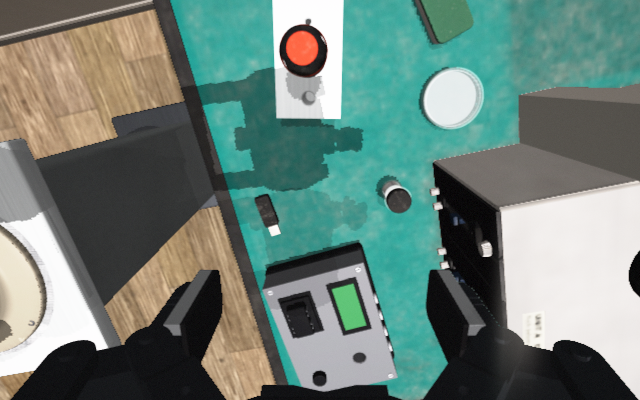

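View pics/side2c.png

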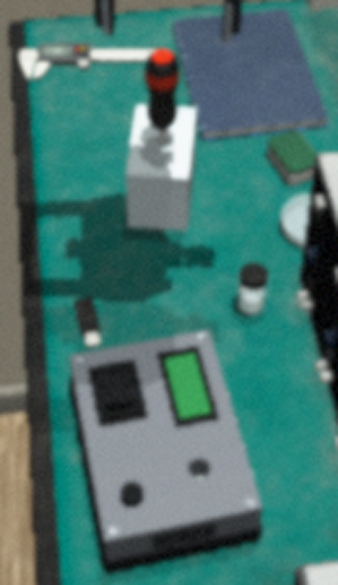

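View pics/top2c.png

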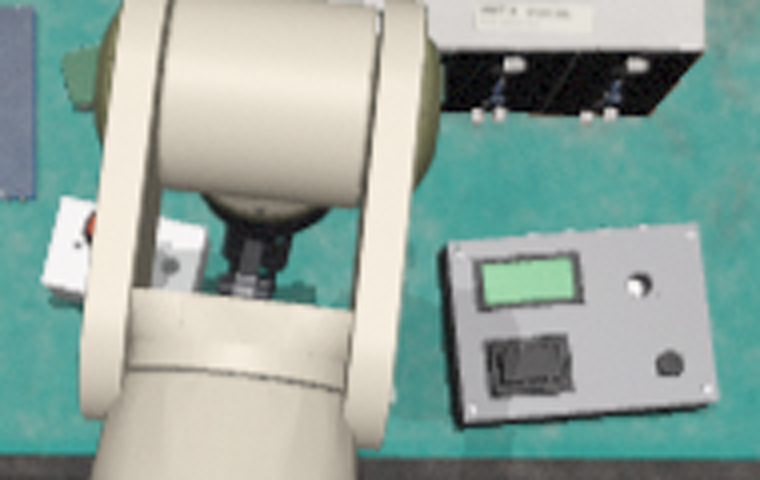

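The cartridge now looks flush. In the wrist view the red handle end is at (303,47), and the block edges run parallel to the image columns, so the jaws are square to the collar. Next I compute the handle end from the views.

Run:
```python
from h import *
rs=[];c={}
for n,(x0,y0,w,h) in (("wrist",(270,15,70,70)),("side",(285,130,35,25))):
    c[n]=cam(n);g=c[n][0][y0:y0+h,x0:x0+w].astype(int)
    m=((g[...,0]>130)&(g[...,0]>1.7*g[...,1])).astype(np.uint8)
    k,lab,st,ce=cv2.connectedComponentsWithStats(m)
    print(n,[(st[i].tolist(),(ce[i]+[x0,y0]).round(1)) for i in range(1,k)])
    i=1+np.argmax(st[1:,4]);uv=ce[i]+[x0,y0];print(onz(c[n],uv,.178).round(4))
    rs.append(ray(c[n],uv))
print(tri(rs))
w=c["wrist"]
# block top edges in wrist
g=w[0][0:130,255:360].astype(int);sat=g.max(2)-g.min(2);m=((sat<30)&(g.mean(2)>190)).astype(np.uint8)
ys=range(95,117,4)
for y in [5,10,15,90,98,106,114]:
    xs=np.nonzero(m[y])[0]; print(y,onz(w,(xs.min()+254.5,y),.075).round(4)[:2],onz(w,(xs.max()+255.5,y),.075).round(4)[:2])
xs=306-255; print("near edge",onz(w,(306,118.5),.075))
# hole in wrist
g=w[0][340:375,340:380].mean(2); print((g<75).sum()); yy,xx=np.nonzero(g<75); print(xx.mean()+340,yy.mean()+340,onz(w,(xx.mean()+340,yy.mean()+340),.055))
```

```text
wrist [([14, 11, 33, 35, 899], array([300.1,  43.1]))]
[0.5185 0.1696 0.178 ]
side [([13, 9, 9, 6, 41], array([302. , 141.4]))]
[0.5197 0.1701 0.178 ]
(array([0.51906172, 0.16943673, 0.17869143]), [np.float64(0.0005519774951171083), np.float64(0.0005519774951169279)])
5 [0.4964 0.2144] [0.5557 0.2017]
10 [0.4954 0.2107] [0.555  0.1979]
15 [0.4953 0.2068] [0.5542 0.1941]
90 [0.4822 0.1464] [0.5413 0.1337]
98 [0.4804 0.1396] [0.539 0.127]
106 [0.4795 0.1325] [0.5376 0.12  ]
114 [0.4776 0.1254] [0.5362 0.1129]
near edge [0.5045973  0.11542334 0.075     ]
86
359.6162790697674 354.9418604651163 [ 0.50329258 -0.18264206  0.055     ]
```

Emit:
carry_out --targets '[[[0,4,40,0,0,0,0],[0,8,80,0,0,0,0],[0,8,101,0,0,0,0],[0,8,101,-20,0,0,0],[0,8,101,-60,0,0,0],[0,8,101,-100,0,0,0],[0,8,101,-125,0,0,0],[0,8,101,-136,0,0,0],[0,8,101,-136,0,0,0],[1,8,101,-136,0,0,0],[1,8,101,-136,0,0,0],[1,8,101,-136,0,0,0],[1,8,101,-136,0,0,0],[1,8,101,-136,0,0,0],[1,8,101,-136,0,0,0],[1,8,101,-136,0,0,0]]]' --squeeze 60

```text
time_s: 5.45
position: [0.5194, 0.1676, 0.1633]
tool_rot: [[-0.21, 0.001, 0.978], [-0.978, 0.0, -0.21], [-0.001, -1.0, 0.001]]
ft_force: [-1.8, -0.3, 6.4]
grip_width: 0.0311
```

Emit:
carry_out --targets '[[[1,0,0,10,0,0,0],[1,0,0,30,0,0,0],[1,0,0,55,0,0,0],[1,0,0,80,0,0,0],[1,0,0,110,0,0,0],[1,0,0,130,0,0,0],[1,0,0,130,0,0,0]]]'

```text
time_s: 6.03
position: [0.5202, 0.1677, 0.2974]
tool_rot: [[-0.21, 0.008, 0.978], [-0.978, 0.001, -0.21], [-0.003, -1.0, 0.008]]
ft_force: [0.3, 0.8, -2.0]
grip_width: 0.031
```

Run:
```python
from h import *
o=env.observe();P=o["position"];print(P,o["ft_force"],o["grip_width"])
for n in ("wrist","side","top"):
    c=cam(n); cv2.imwrite(f"pics/{n}3.png",c[0][...,::-1])
    tip=P-[0,0,.157]; print(n,proj(c,tip).round(1),proj(c,P).round(1))
c=cam("side");u=proj(c,P-[0,0,.08]).astype(int);crop(c,u[0]-40,u[1]-50,80,100,6,"pics/side3c.png");print(u)
```

```text
[0.52022121 0.16767011 0.29738865] [ 0.2921283   0.80683653 -1.98072171] 0.031034590997663918
wrist [322.1 187.1] [323.4 299.7]
side [302.4 154. ] [302.   99.6]
top [283.9 197.8] [277.2 185.8]
[302 128]
```

View pics/side3c.png

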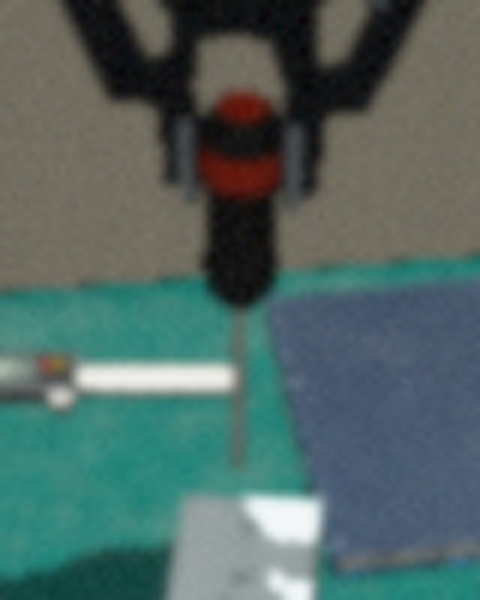

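View pics/wrist3.png

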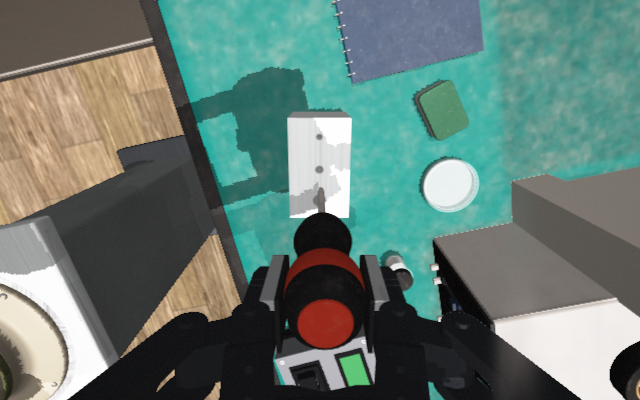

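Emit:
carry_out --targets '[[[1,-4,-30,0,0,0,0],[1,-5,-70,0,0,0,0],[1,-8,-110,0,0,0,0],[1,-8,-150,0,0,0,0],[1,-10,-190,0,0,0,0],[1,-12,-230,0,0,0,0],[1,-14,-270,0,0,0,0],[1,-16,-305,-20,0,0,0],[1,-17,-335,-35,0,0,0],[1,-17,-350,-45,0,0,0],[1,-17,-350,-60,0,0,0],[1,-17,-350,-65,0,0,0],[1,-17,-350,-65,0,0,0],[1,-17,-350,-65,0,0,0]]]'

```text
time_s: 7.4
position: [0.5024, -0.1817, 0.2275]
tool_rot: [[-0.209, -0.0, 0.978], [-0.978, 0.0, -0.209], [-0.0, -1.0, -0.0]]
ft_force: [-0.5, 0.4, -0.7]
grip_width: 0.0313
```

Run:
```python
from h import *
o=env.observe();P=o["position"];print(P,o["tool_rot"][:,1],o["ft_force"],o["grip_width"])
for n in ("wrist","side","top"):
    c=cam(n); cv2.imwrite(f"pics/{n}4.png",c[0][...,::-1])
    tip=P+o["tool_rot"][:,1]*.157; u=proj(c,tip).astype(int);print(n,proj(c,tip).round(1),"hole",proj(c,(.5028,-.1822,.055)).round(1))
    crop(c,u[0]-40,u[1]-40,80,80,7,f"pics/{n}4c.png");print(u-40)
```

```text
[ 0.50243247 -0.18169977  0.22746968] [-3.88058315e-04  3.91365000e-04 -9.99999848e-01] [-0.54040153  0.44450572 -0.7415918 ] 0.031274917311271404
wrist [323.7 186.7] hole [324.3 182.1]
[283 146]
side [315.5 294.8] hole [315.7 299. ]
[275 254]
top [415.8 209.7] hole [414.9 210.3]
[375 169]
```

View pics/side4c.png

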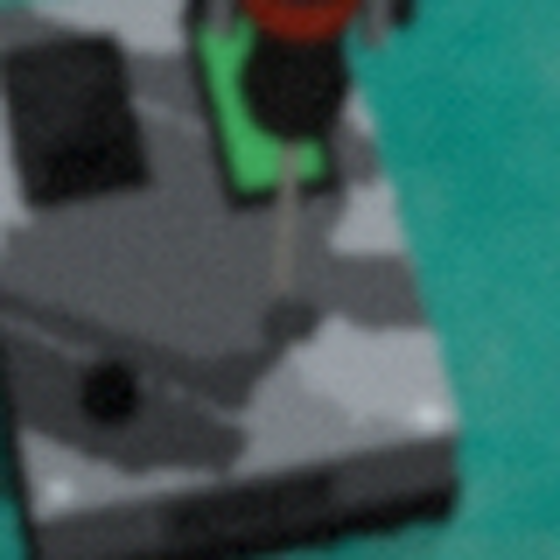

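View pics/wrist4c.png

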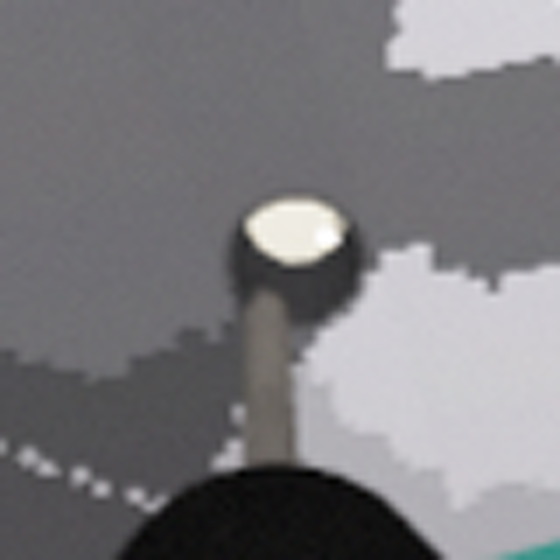

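View pics/top4c.png

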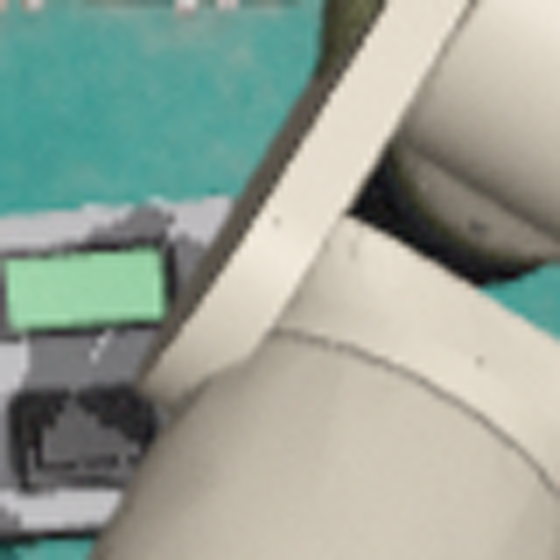

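Run:
```python
from h import *
w=cam("wrist");s=cam("side")
print("tip",tri([ray(w,(320.9,187.9)),ray(s,(315.6,295.7))]))
print("hole",onz(w,(325.4,182.9),.055),onz(s,(316.3,299.4),.055),tri([ray(w,(325.4,182.9)),ray(s,(316.3,299.4))]))
z=.0705
print("tip at z",onz(w,(320.9,187.9),z),onz(s,(315.6,295.7),z))
```

```text
tip (array([ 0.50129964, -0.18313339,  0.07004222]), [np.float64(0.0009599255113492598), np.float64(0.0009599255113493429)])
hole [ 0.5039922  -0.18377173  0.055     ] [ 0.50392867 -0.18337652  0.055     ] (array([ 0.50394985, -0.18363599,  0.05544491]), [np.float64(6.722751168215987e-05), np.float64(6.72275116820059e-05)])
tip at z [ 0.50038913 -0.18281705  0.0705    ] [ 0.50219389 -0.18358602  0.0705    ]
```

Tip (0.5013, -0.1831, 0.070) and hole (0.5040, -0.1836), with ray misses of 1 mm and under. I correct x by +2.5 mm and y by -0.5 mm, then descend.

Emit:
carry_out --targets '[[[1,2.5,-0.5,0,0,0,0],[1,2.5,-0.5,-10,0,0,0],[1,2.5,-0.5,-20,0,0,0],[1,2.5,-0.5,-30,0,0,0],[1,2.5,-0.5,-36,0,0,0],[1,2.5,-0.5,-36,0,0,0]]]'

```text
time_s: 8.15
position: [0.5045, -0.1828, 0.1903]
tool_rot: [[-0.21, -0.002, 0.978], [-0.978, 0.001, -0.21], [-0.001, -1.0, -0.002]]
ft_force: [-0.4, 0.5, -1.6]
grip_width: 0.0316
```

Emit:
carry_out --targets '[[[1,0,0,-2,0,0,0],[1,0,0,-4,0,0,0],[1,0,0,-6,0,0,0],[1,0,0,-6,0,0,0]]]'

```text
time_s: 8.48
position: [0.505, -0.1831, 0.1857]
tool_rot: [[-0.21, 0.001, 0.978], [-0.978, -0.001, -0.21], [0.0, -1.0, 0.001]]
ft_force: [0.1, -0.1, 2.6]
grip_width: 0.0309
```

Emit:
carry_out --targets '[[[1,0,0,-2,0,0,0],[1,0,0,-3,0,0,0],[1,0,0,-3,0,0,0]]]'

```text
time_s: 8.73
position: [0.5052, -0.1833, 0.1832]
tool_rot: [[-0.21, 0.002, 0.978], [-0.978, -0.001, -0.21], [0.001, -1.0, 0.002]]
ft_force: [-0.4, 0.5, 7.3]
grip_width: 0.0311
```

Emit:
carry_out --targets '[[[1,0,0,-1,0,0,0],[1,0,0,-1,0,0,0]]]'

```text
time_s: 8.9
position: [0.5053, -0.1834, 0.1829]
tool_rot: [[-0.21, 0.002, 0.978], [-0.978, -0.002, -0.21], [0.001, -1.0, 0.003]]
ft_force: [-1.6, 0.0, 12.8]
grip_width: 0.0311
```

Emit:
carry_out --targets '[[[1,0,0,0,0,0,0],[1,0,0,0,0,0,0],[1,0,0,0,0,0,0],[1,0,0,0,0,0,0],[1,0,0,0,0,0,0],[1,0,0,0,0,0,0]]]'

```text
time_s: 9.4
position: [0.5053, -0.1834, 0.183]
tool_rot: [[-0.21, 0.003, 0.978], [-0.978, -0.002, -0.21], [0.001, -1.0, 0.003]]
ft_force: [-0.4, -0.2, 12.5]
grip_width: 0.0312
```

Run:
```python
from h import *
o=env.observe();print(o["position"],o["ft_force"],o["wrist_torque"],o["grip_width"])
w=cam("wrist");s=cam("side")
crop(w,240,100,180,140,4,"pics/w5.png");crop(s,255,230,110,110,5,"pics/s5.png")
cv2.imwrite("pics/side5.png",s[0][...,::-1])
```

```text
[ 0.50526713 -0.18338164  0.18297279] [-0.39489369 -0.20499107 12.53840124] [0.19474911 0.44185592 0.02794705] 0.031175740412939072
```

View pics/w5.png

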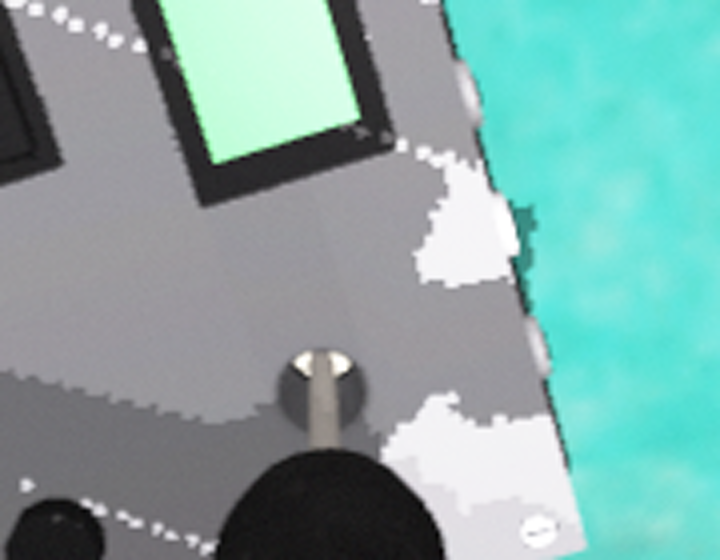

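View pics/s5.png

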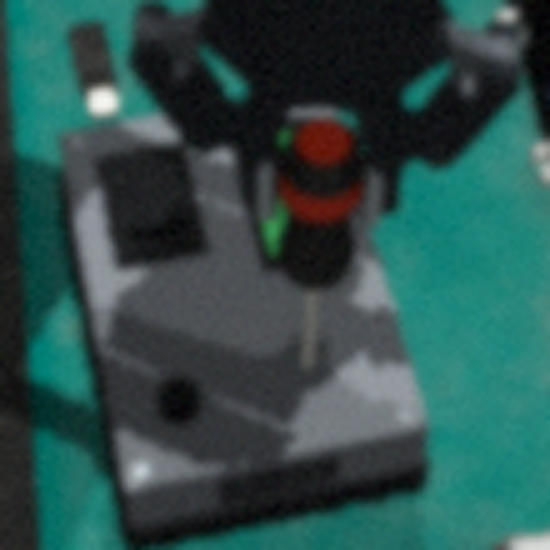

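The shaft goes down the middle of the hole at crop (325,400). The white button is around its tip, and the force holds steady at 12.5 N against the stop. I hand in.

```bash
python3 -c "
from rig import env
print(env.close_job())"
```

```text
the job is handed in; nothing more can be done
None
```

I pressed the cartridge home, then used the screwdriver to press the reset button down, and handed the job in at about 9.5 s with the arm still holding it down. The rig reports no verdict, so these are my own last checks:

- **Cartridge:** I pressed it with the closed fingertips until a rigid stop at 34 N. The fingertips were then at 0.071 m, which matches the cartridge top's fully-home height. It looked flush in the camera views afterwards.
- **Grip:** The fingers hold the collar at 31 mm opening with a 60 N squeeze, and it did not slip over the last 0.5 s. The collar is listed as 32 mm.
- **Reset button:** The tip is in the hole, near its middle in the wrist picture. It pushes with a steady 12.5 N, well above the spring's 4.5 N at full travel. From the arm's position the tip is at about 0.026 m, against 0.025 m for fully down; both point to the rigid stop. I could not read the button's travel directly.
- **Start key and other things:** I never went near the start key, and the memory stick looked in place in the last side view. I did not measure the vial, petri dish or caliper again at the end, but nothing went near them.

The hole position from the first overview was about 3 mm off the later close-up. I corrected for that before going in.

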